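Index the culture-dish carousel by one hole

TASK

The dish with the red dot is the next one to be read. Keep the fingers closed: with the fingertips press the carousel's blue plunger all the way in to free the table, turn the table by one hole, the short way, so that the red-dot dish comes under the reading head, and let the plunger spring fully back out in that hole, so that the table is locked again. Take nothing between the fingers and lift nothing; do not touch the dishes or the reader, and leave everything else where it stands.

Things in the scene. Friction and masses are not known exactly. Their poses are not given: they have to be found in the camera images.
- carousel_stand: White round foot (260 mm across) with a steel index plate, fixed to the bench; the turning table sits on it. Origin on the table's axis at bench height, z up. Its +x axis points from the table's axis to the station under the reading head, the blue plunger starts on its -x side.
- carousel_axis (a point): Point on the vertical axis of the turning table, at the height of its upper face. The table is an aluminium disc, 228 mm across, upper face 60 mm above the bench, with six grey ring nests for dishes, centres 74 mm from the axis, 60 degrees apart; the nest next to the plunger is empty.
- table (a joint): Angle of the turning table in rad: 0 at the start, positive = anticlockwise seen from above. The index plate under it has holes 60 degrees (1.047 rad) apart; in a hole the table is locked, with 0.7 degrees of play each way. Freed, it turns with about 1 N at the plunger's radius and stays where it is left. End stops at -1.6 and +1.6.
- plunger (a joint): How far the plunger is pressed, m: 0 = fully out (in a hole, table locked), 0.010 = fully in at its stop. Pressed straight down; the spring takes 5.5 N to start, 8.5 N at the stop. The table is free from 0.0085 on. Let go between two holes it stays about 8 mm in, its pin sliding under the index plate, and springs out by itself when the next hole comes round.
- plunger_top (a point): Centre of the top of the blue round plunger cap (29 mm across, top 105 mm above the bench when out, 95 mm when in). It rides on the table's rim, 125 mm from the axis, and goes round with the table.
- housing_top (a point): Centre of the top of the dark round housing (30 mm across, 52 to 85 mm above the bench) fixed to the table's rim under the cap, 125 mm from the axis; a finger can push the table round by its side. No other part of the table reaches beyond 118 mm from the axis; inside that the nest rings end 66 mm and the dishes 76 mm above the bench.
- reader: Reading head on a column behind the table, fixed to the stand: white round head, 66 mm across, 146 to 208 mm above the bench over the reading station; steel column 172 mm from the axis on the stand's +x side, 228 mm high. This entry's origin and axes are those of the stand.
- read_point (a point): The spot under the reading head, on the upper face of the table, 74 mm from the axis: the centre of the dish to be read belongs here.
- dish_red: Culture dish, 58 mm across, 15 mm high, with an 22 mm red dot on its lid, loose in a nest (1.5 mm play) one station to the left or right of the reading station. Origin at the centre of its underside, z up.
- dish_green: The same dish with a green dot, in the nest on the other side of the reading station.
- dish_read: Plain dish that lies under the reading head at the start.
- dish_c: Plain dish in another nest.
- dish_d: Plain dish in another nest.
- spare_stack: Stack of small culture dishes, 60 mm across, 60 mm high, right of the carousel, near the bench's front. Origin at the centre of its underside.
- tape_roll: Roll of tape, 98 mm across, 25 mm high. Origin at the centre of its underside.
- white_bottle: Small white bottle with a white cap, 36 mm across, 70 mm high, between the tape roll and the tray. Origin at the centre of its underside.

How it is judged:
By the outcome, as a careful person would: the job done as asked, in the order asked, and still so for the second after the job is handed in, with the robot touching nothing.
It also fails if it takes over 48 s, if anything falls off the work surface, if the arm or the gripper's body presses on something with over 40 N, if the wrist force passes 120 N, or if a joint passes its speed limit or range.

ROBOT

A 6-joint arm with a two-finger parallel gripper is mounted at the origin on a cart in front of the work surface, level with it; the furniture and walls round the work are solid. World frame = base frame: x ahead of the robot, y to its left, z up, the work surface at z = 0. Lengths are in mm, angles in rad, forces in N, time in s.
With the tool pointing down it reaches from about 300 to 775 mm from the base axis. Payload 14.6 kg.
Tool frame: the origin (TCP) lies on the centre line of the jaws, within the pads' length; the fingertips stand 19 mm ahead of it and the grasp point (between the pads) is the TCP (bot.tip_reach is the distance from the TCP to the fingertips, in mm); y points along the fingers, x is the direction in which the jaws open and shut, and the axes are right-handed (so a half turn about y gives the same grasp; the last joint's range is limited). The gripper opens to 85 mm and grips with 20 to 120 N. Pads are 22 mm wide; open, the fingers measure 114 mm over their backs; the gripper's body (76 mm by 85 mm) begins 54 mm behind the grasp point. The pads swing forward as they close: fully open they stand 13 mm farther back than shut.
Start: joints at [-0.067, 0.3, 1.521, -0, 1.321, -0.067], TCP at [549.991, -0.002, 250.281] pointing down, gripper open.
Joint ranges: [-3.03, 3.03], [-0.79, 2.21], [0.23, 2.52], [-1.04, 4.18], [0, 3.07], [-2.55, 2.55]. Speed limits (rad/s): [2.22, 2.22, 2.57, 3.14, 3.14, 3.14].

INTERFACE

Orientations are given as a unit quaternion [w, x, y, z].
In Python, from rig import bot gives the robot as it stands. Calls block until the motion is done:
- bot.move_to(position, orientation): joint-space move of the TCP to a pose.
- bot.servo_line(position, attitude=None, speed=150, until_force=None): straight line of the TCP; attitude=None keeps the orientation; speed is the mean speed in mm/s. With until_force (N) it stops when the force on the tool has changed by that much, and returns True; else False.
- bot.move_joints(angles): joint-space move.
- bot.move_gripper(opening, grip_force=None): finger opening in mm; grip_force is the grip in N (None keeps the last); returns when the fingers have stopped.
- bot.dwell(seconds).
- bot.ik(position, orientation): joint angles nearest the present ones, or None.
- bot.read_state(): the state.
- bot.read_camera(name): name is "scene" or "side" or "wrist"; returns a dict with "image" (480x640x3 uint8, blue, green, red), "depth" (480x640 float32, mm along the optical axis (not along the pixel's ray), 0 where there is no reading), "fovy" (degrees; the focal length in pixels is half the picture's height over the tangent of half this angle, whatever the lens; pixels are square), "cx", "cy" (the principal point, pixels), "eye" and "attitude" of the camera in the world; the wrist camera has in their place "mount" (4x4, takes a point from camera to tool coordinates, whose origin is the TCP and whose axes are the tool frame's). Camera axes: x right, y down, z forward; pixel columns grow to the right and rows downward; lengths in mm; the calibration is good to about 2 mm. A picture is of the moment at which its call begins: read the wrist's pose just before it.
A pose or a line that the arm cannot do raises bot.MotionError and nothing moves.
- bot.finish_job(): hands the job in, once; it reports no verdict.
The state is a dict: "clock": time; "joint_positions": joint angles; "qvel": joint speeds; "effort": joint torques, N m; "ee_pos": TCP position; "tool_rot": TCP orientation; "ft_force": force on the tool from outside, world axes, zero at the start; "moment": the same for the moment, N m; "grip_width": finger opening in mm.
Only numpy, scipy, OpenCV 4.12 (cv2) and the standard library are available. Lean on these libraries where they do the work, as an engineer would, in place of code of your own. Each camera call takes 0.05 s, during which the arm holds its last target.

## Working session

There is one attempt and no reset: what is moved stays moved. The work goes in short steps, each a Python script; the robot and the scene stay as the last script left them, time stands still between calls to the robot, and variables do not carry over. Pictures are saved under pics/ and viewed, and the job is handed in when it is done.

```bash
ls; mkdir -p pics
python3 - <<'E'
from rig import bot
import cv2,numpy as np
s=bot.read_state();print(s['clock'],s['ee_pos'],s['tool_rot'],s['grip_width'],bot.tip_reach)
for n in ("scene","side"):
    c=bot.read_camera(n);cv2.imwrite(f"pics/{n}0.png",c["image"]);np.savez(f"pics/{n}0.npz",**c)
    print(n,c['fovy'],c['cx'],c['cy'],c['eye'],c['attitude'])
E
```

```text
pics
0.0 [5.49769179e+02 1.72940357e-02 2.49709782e+02] [ 7.07125477e-01 -7.07087826e-01  4.22850973e-04  4.33878795e-04] 85.26142936010062 19.0
scene 57.991770042227834 321.6765081464615 238.5778909499997 [121.43206641 728.55400134 601.25088703] [ 0.14241615 -0.29313318  0.83918509 -0.4353837 ]
side 46.707639033301646 320.26731619116146 240.1183346991044 [1050.5344708  -128.16118376  954.37228056] [-0.25302495  0.82644343  0.48067182 -0.14806836]
```

View pics/scene0.png

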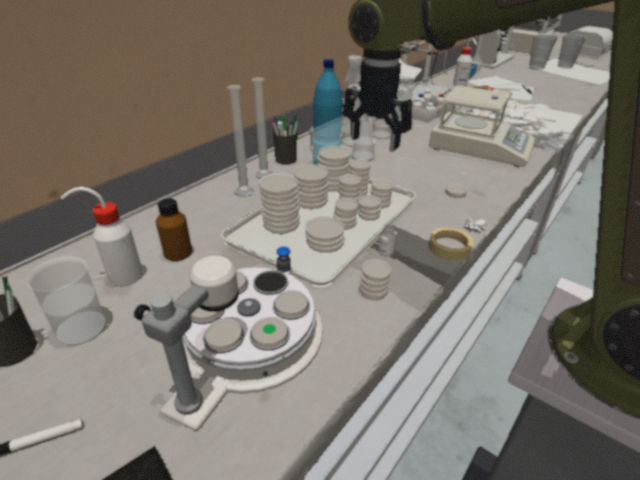

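View pics/side0.png

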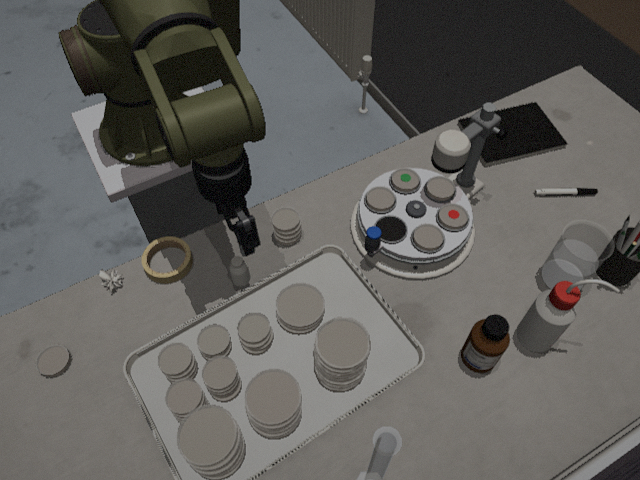

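The side view shows the blue cap at about (373,233), the green dot at (405,177), the red dot at (454,214), and the reader column near (470,165). The scene view shows the cap at (284,252) and the green dot at (269,329). Next I measure these.

```bash
cat > h.py <<'E'
import numpy as np,cv2
from scipy.spatial.transform import Rotation as R
def rot(q): q=np.array(q,float); return R.from_quat([q[1],q[2],q[3],q[0]]).as_matrix() if q.shape==(4,) else q
def cam(c): 
    return 240/np.tan(np.radians(float(c['fovy']))/2)
def ray(c,u,v):
    f=cam(c); return rot(c['attitude'])@np.array([(u-float(c['cx']))/f,(v-float(c['cy']))/f,1])
def onz(c,u,v,z):
    d=ray(c,u,v);e=np.array(c['eye']);return e+d*(z-e[2])/d[2]
def bydepth(c,u,v):
    d=c['depth'][int(v)-1:int(v)+2,int(u)-1:int(u)+2]; d=np.median(d[d>0]) if (d>0).any() else np.nan
    return np.array(c['eye'])+ray(c,u,v)*d
def blobs(im,col,amin=15):
    h=cv2.cvtColor(im,cv2.COLOR_BGR2HSV)
    rg={'red':[((0,120,70),(8,255,255)),((172,120,70),(180,255,255))],'green':[((45,100,60),(80,255,255))],'blue':[((105,130,50),(125,255,255))]}[col]
    m=sum(cv2.inRange(h,np.array(a),np.array(b)) for a,b in rg)
    n,l,s,ce=cv2.connectedComponentsWithStats(m.astype(np.uint8))
    return [(ce[i].round(1),s[i]) for i in range(1,n) if s[i][4]>=amin]
E
python3 - <<'E'
from h import *
np.set_printoptions(precision=1,suppress=True)
for n in('scene','side'):
    c=dict(np.load(f'pics/{n}0.npz'))
    for col,z in (('red',76),('green',76),('blue',102)):
        for ce,s in blobs(c['image'],col): print(n,col,ce,s,onz(c,*ce,z),bydepth(c,*ce))
c=dict(np.load('pics/side0.npz'))
im=c['image'];cv2.imwrite('pics/crop_s.png',cv2.resize(im[90:290,320:520],None,fx=3,fy=3,interpolation=cv2.INTER_CUBIC))
c=dict(np.load('pics/scene0.npz'))
im=c['image'];cv2.imwrite('pics/crop_c.png',cv2.resize(im[230:430,130:400],None,fx=2.9,fy=2.9,interpolation=cv2.INTER_CUBIC))
E
```

```text
scene red [465.9  50.3] [462  47   9   7  58] [ 1053.4 -1762.4    76. ] [  904.3 -1363.9   160. ]
scene red [105.6 213.1] [ 92 201  27  24 466] [1004.7  372.6   76. ] [849.8 435.  168.1]
scene green [283.3 121.7] [281 116   5  14  31] [1084.  -307.2   76. ] [1008.3 -225.8  117.3]
scene green [  6.7 286.8] [  5 283   5   7  19] [910.8 613.8  76. ] [841.5 623.9 122.1]
scene green [268.9 328.5] [263 325  12   8  82] [480.6 393.8  76. ] [481.5 392.9  74.7]
scene blue [328.6  62.5] [325  60   8   8  42] [1387.3 -955.1  102. ] [ 860.6 -254.5  309.7]
scene blue [283.  251.5] [277 247  13  10  95] [577.5 251.7 102. ] [574.7 254.7 105.1]
side red [453.2 213.9] [448 210  11   9  74] [608.3 422.9  76. ] [606.7 424.9  72.8]
side red [566.4 292.7] [554 281  27  24 422] [850.2 491.5  76. ] [871.5 425.5 169.6]
side green [405.3 177.1] [401 174  10   7  55] [483.2 394.8  76. ] [482.7 395.2  75.3]
side blue [373.8 232.3] [366 226  16  13 153] [582.4 251.5 102. ] [583.9 250.3 104.7]
```

View pics/crop_s.png

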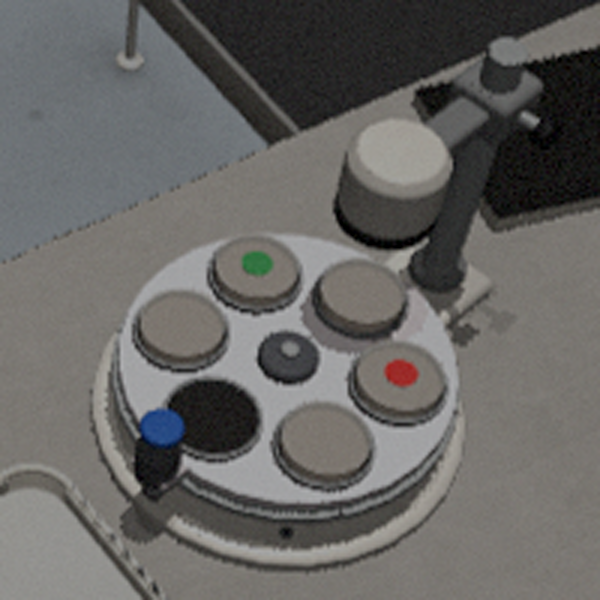

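View pics/crop_c.png

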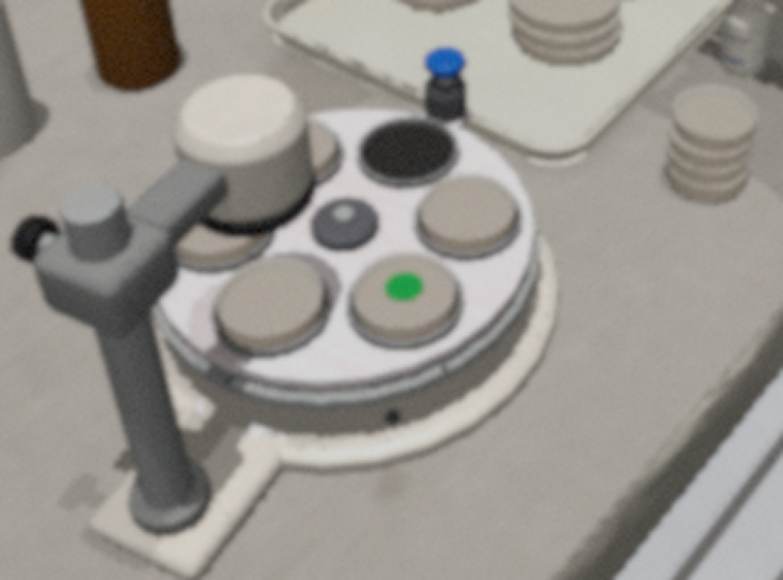

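Red must go anticlockwise (+60°): the cap moves from about (581,251) to about (672,336). I'll check the neighbourhood heights along that path for clearance, and tighten the axis estimate.

Run:
```python
from h import *
np.set_printoptions(precision=1,suppress=True,linewidth=200)
g=np.full((30,30),np.nan)
P=[]
for n in('scene','side'):
    c=dict(np.load(f'pics/{n}0.npz'))
    v,u=np.mgrid[0:480,0:640];f=cam(c);D=c['depth']
    X=np.stack([(u-float(c['cx']))/f*D,(v-float(c['cy']))/f*D,D],-1)[D>0]
    P.append(X@rot(c['attitude']).T+c['eye'])
P=np.vstack(P)
# height map 25mm cells x 400..850, y 100..500
xs=np.arange(400,851,25);ys=np.arange(100,501,25)
print('x\\y',ys)
for x in xs:
    r=[]
    for y in ys:
        m=(abs(P[:,0]-x)<12.5)&(abs(P[:,1]-y)<12.5)
        r.append(int(np.percentile(P[m,2],97)) if m.any() else -1)
    print(x,*['%4d'%k for k in r])
r=np.array([607.5,423.9]);g=np.array([482,394.5]);m=(r+g)/2;d=(r-g)/np.linalg.norm(r-g)
e=np.array([-d[1],d[0]]);ax=m-37*e;print('axis',ax,'e deg',np.degrees(np.arctan2(e[1],e[0])),'cap',ax-125*e)
# table rim circle fit from depth points z 55..64
```

```text
x\y [100 125 150 175 200 225 250 275 300 325 350 375 400 425 450 475 500]
400    2   53   54    1    2    2    2    2    2    2    2    2    2    2    2    2    2
425   59   61   60   51    2    2    2    2    2   13   48   49   46   13    2    2    2
450   59   61   61   56    2    2    2    3   59   61   61   75   76   66   54    2    2
475    2   59   59    2    2    2    2   61   76   76   76   76   77   76   61   49   11
500    2    2    2    2    2    2   12   62   77   77   76   76   77  205  207  196  196
525   24   24   24   24   24    2   59   61   75   76   75   69   76  209  209  208  197
550    7    6    6    6   24    3   60   66   65   67   70   74  177  209  209  208  192
575   49    6    6    6   23   80  106  102   62   66   67   70   67  203  205   62   48
600   51   49    6    6   23   22  105   66   66   75   76   75   76   77   76   61    1
625   51   49    7    6   22   24    7   60   62   76   76   76   75   76   76   61    2
650   50    7    6    6   19   24    2   12   60   74   76   75   62   69   60   10    2
675    6    6    6    7   17   24    2    2    9   46   59   60   58   14    3    2    2
700  123   11    7    7    6   23    2    2    2    2    3    2    2    2    2    2    2
725  125  124    6    6    6   24    2    2    2    2    2    2    2    3    2    3    2
750  125  125    7    7    7   24    2    2    2    2    2    2    2    2    2    2    3
775  125  124    7    7    7   24    2    2    2    2    2    2    2    2    3    3    2
800  124    7    6   14   20   24    2    2    2    2    2    2    2    2    2    2    2
825   24   23   24   24   24    2    2   90  134  133   89    2    3  116  111    2    2
850    2    2    2    2    2    2    2   98  136  137   94    2  154  171  169    2    2
axis [553.2 373.2] e deg 103.18452476845991 cap [581.7 251.5]
```

```bash
cat >> h.py <<'E'
AX=np.array([553.2,373.2]); A0=np.radians(103.2-180)
def q(psi):
    c,s=np.cos(psi),np.sin(psi)
    r=R.from_matrix(np.array([[c,0,-s],[s,0,c],[0,-1,0]])).as_quat(); return [r[3],r[0],r[1],r[2]]
def pt(a,z,rad=125.): # tip height z
    return [AX[0]+rad*np.cos(A0+a),AX[1]+rad*np.sin(A0+a),z+19.]
E
python3 - <<'E'
from h import *
from rig import bot
np.set_printoptions(precision=2,suppress=True,linewidth=200)
print(np.round(bot.read_state()['tool_rot'],3),np.round(q(0),3))
for a in (0,.5,1.05): print(bot.ik(pt(a,93),q(A0+a)))
print(bot.ik(pt(.7,70),q(A0+.7)))
bot.move_gripper(0,40)
bot.move_to(pt(0,150),q(A0))
s=bot.read_state();print(s['clock'],np.array(s['ee_pos']),np.array(s['ft_force']),s['grip_width'])
c=bot.read_camera('wrist');cv2.imwrite('pics/w1.png',c['image']);c['ee']=s['ee_pos'];c['tr']=s['tool_rot'];np.savez('pics/w1.npz',**c)
print(c['mount'])
E
```

```text
[ 0.71 -0.71  0.    0.  ] [-0.71  0.71  0.    0.  ]
[ 0.35  0.62  1.4  -0.    1.13  1.69]
[ 0.36  0.75  1.18 -0.    1.22  1.2 ]
[ 0.42  0.89  0.94 -0.    1.32  0.71]
[ 0.38  0.83  1.1  -0.    1.22  1.02]
2.4167 [581.91 251.09 169.21] [ 0.22 -1.11 -0.96] 0.006244577658141865
[[   1.     -0.      0.     -1.07]
 [  -0.     -0.32    0.95 -122.78]
 [  -0.     -0.95   -0.32   81.14]
 [   0.      0.      0.      1.  ]]
```

View pics/w1.png

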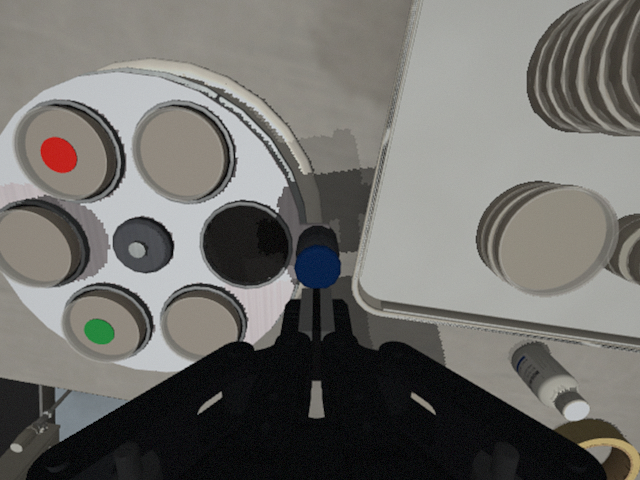

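The wrist view shows the closed fingertips at about (316,330) lined up with the blue cap at (318,267), the red dot at (59,155), and the green dot at (99,331). Computing positions from it as a cross-check.

Run:
```python
from h import *
np.set_printoptions(precision=1,suppress=True,linewidth=200)
c=dict(np.load('pics/w1.npz'))
Rt=rot(c['tr']);M=c['mount'];c['attitude']=Rt@M[:3,:3];c['eye']=Rt@M[:3,3]+c['ee']
P={}
for col,z in (('red',76),('green',76),('blue',105)):
    for ce,s in blobs(c['image'],col,60):
        print(col,ce,s,onz(c,*ce,z),bydepth(c,*ce)); P[col]=onz(c,*ce,z)[:2]
hub=onz(c,143,244,80);print('hub~',hub,bydepth(c,143,244))
```

```text
red [ 58.2 154.6] [  40  137   37   36 1012] [606.2 422.   76. ] [605.8 423.1  74.4]
green [ 98.7 331.2] [ 84 319  30  25 577] [482.2 393.8  76. ] [481.4 394.3  75.1]
blue [317.3 266.8] [ 295  245   45   43 1542] [581.5 251.3 105. ] [581.  251.2 103.9]
hub~ [560.6 364.9  80. ] [556.4 368.9  71.1]
```

Run:
```python
from h import *
from rig import bot
np.set_printoptions(precision=2,suppress=True,linewidth=200)
def st(t):
    s=bot.read_state();print(t,round(s['clock'],2),np.array(s['ee_pos'])-[0,0,19],np.array(s['ft_force']));return s
bot.servo_line(pt(0,109),speed=80);st('above')
print(bot.servo_line(pt(0,99),speed=25,until_force=4));st('touch')
print(bot.servo_line(pt(0,90),speed=15,until_force=14));st('pressed')
bot.dwell(.2);st('dw')
c=bot.read_camera('side');cv2.imwrite('pics/s2.png',cv2.resize(c['image'][130:290,320:500],None,fx=3.5,fy=3.5,interpolation=cv2.INTER_CUBIC))
```

```text
above 3.12 [581.87 251.54 109.1 ] [ 0.74 -0.09  0.8 ]
True
touch 3.47 [582.   251.57 102.31] [ 0.23 -0.04  5.41]
True
pressed 4.08 [582.91 251.74  95.19] [-0.04 -0.06  6.84]
dw 4.28 [582.88 251.73  95.16] [0.23 0.09 7.45]
```

View pics/s2.png

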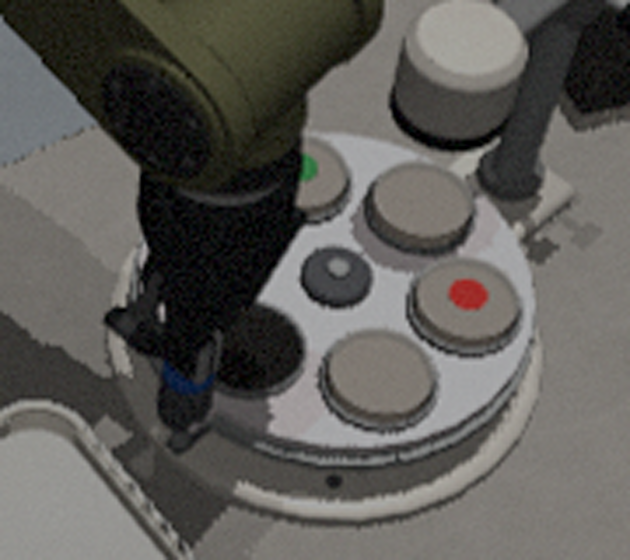

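The cap is in (tip at about 95 mm) but only lightly loaded. I'll add force against the stop so that friction carries the table, then turn it in small arc steps.

Run:
```python
from h import *
from rig import bot
np.set_printoptions(precision=2,suppress=True,linewidth=200)
def st(t):
    s=bot.read_state();print(t,round(s['clock'],2),np.array(s['ee_pos'])-[0,0,19],np.array(s['ft_force']));return s
for z in (94.5,94,93.5,93,92.5,92,91.5,91):
    hit=bot.servo_line(pt(0,z),speed=10,until_force=25);bot.dwell(.1);s=st(z)
    if s['ft_force'][2]>17 or hit: break
```

```text
94.5 4.68 [582.32 251.62  95.64] [ 0.13 -0.97  8.07]
94 5.03 [582.32 251.61  95.08] [-0.11 -1.4   6.98]
93.5 5.38 [582.49 251.66  94.94] [ 0.37 -0.15  9.9 ]
93 5.73 [582.73 251.66  94.87] [-0.16 -1.31 12.6 ]
92.5 6.08 [582.95 251.73  94.82] [ 0.6  -2.08 15.34]
92 6.43 [583.18 251.74  94.74] [ 0.22 -2.   17.53]
```

Run:
```python
from h import *
from rig import bot
np.set_printoptions(precision=2,suppress=True,linewidth=200)
def st(t):
    s=bot.read_state();p=np.array(s['ee_pos'])-[0,0,19];d=p[:2]-AX
    print(t,round(s['clock'],2),p,'r',np.hypot(*d).round(1),'a',np.degrees(np.arctan2(d[1],d[0])-A0).round(2),np.array(s['ft_force']));return s
for i in (3,8,):
    a=np.radians(i);bot.servo_line(pt(a,92),q(A0+a),speed=30);st(i)
c=bot.read_camera('side');cv2.imwrite('pics/s3.png',cv2.resize(c['image'][130:290,320:500],None,fx=3.5,fy=3.5,interpolation=cv2.INTER_CUBIC))
for ce,s in blobs(c['image'],'red',30):
    p=onz(c,*ce,76);print(ce,p,np.degrees(np.arctan2(p[1]-AX[1],p[0]-AX[0])))
```

```text
3 6.8 [589.58 253.55  94.71] r 125.1 a 3.71 [-0.54 -0.71 18.09]
8 7.32 [599.77 257.29  94.74] r 124.9 a 8.69 [ 1.19  0.8  17.38]
[453.9 209.4] [600.09 430.87  76.  ] 50.889391199142146
[566.4 292.8] [850.33 491.38  76.  ] 21.68873046448414
```

View pics/s3.png

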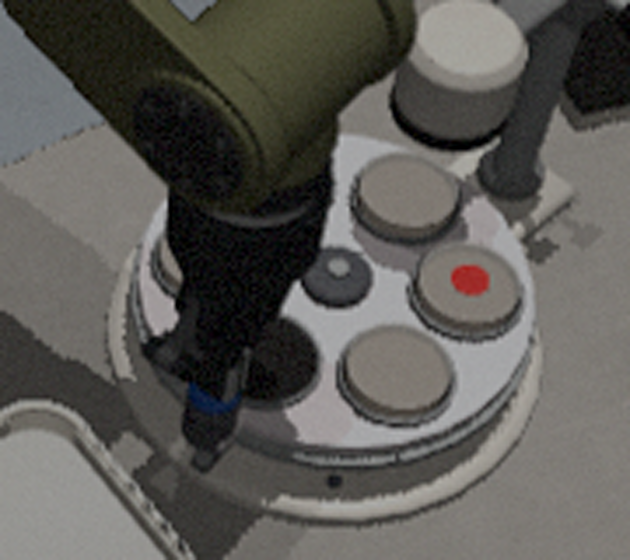

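The table turns with the cap: the red dot moved from (453,214) to (454,209), about 8–9°. I continue to about 54° while watching the force, then let the plunger go just short of the hole.

Run:
```python
from h import *
from rig import bot
np.set_printoptions(precision=2,suppress=True,linewidth=200)
def st(t):
    s=bot.read_state();p=np.array(s['ee_pos'])-[0,0,19];d=p[:2]-AX
    print(t,round(s['clock'],2),p,'r',np.hypot(*d).round(1),'a',np.degrees(np.arctan2(d[1],d[0])-A0).round(2),np.array(s['ft_force']));return s
z=92.
for i in (15,22,29,36,43,49,54):
    a=np.radians(i);bot.servo_line(pt(a,z),q(A0+a),speed=40);s=st(i)
    f=s['ft_force'][2]
    if f<13: z-=.6
    if f>24: z+=.8
    if s['ee_pos'][2]-19>96.3 or f>40: print('STOP');break
c=bot.read_camera('side');cv2.imwrite('pics/s4.png',cv2.resize(c['image'][130:290,320:500],None,fx=3.5,fy=3.5,interpolation=cv2.INTER_CUBIC))
for ce,s in blobs(c['image'],'red',30):
    p=onz(c,*ce,76);print(ce,p,np.degrees(np.arctan2(p[1]-AX[1],p[0]-AX[0])))
c=bot.read_camera('scene');cv2.imwrite('pics/c4.png',c['image'])
```

```text
15 7.9 [613.46 263.92  94.75] r 124.8 a 15.67 [-0.88  3.1  15.9 ]
22 8.43 [626.23 272.15  94.76] r 124.7 a 22.66 [-2.46  3.2  15.33]
29 8.97 [637.87 281.9   94.72] r 124.5 a 29.64 [-3.39  3.91 17.42]
36 9.5 [648.27 293.    94.71] r 124.4 a 36.65 [-5.52  5.65 17.2 ]
43 10.03 [657.22 305.3   94.67] r 124.2 a 43.66 [-7.4   4.44 16.8 ]
49 10.51 [663.65 316.67  94.66] r 124.1 a 49.7 [-9.31  5.17 16.8 ]
54 10.93 [668.1  326.59  94.66] r 124.0 a 54.72 [-10.66   5.4   17.31]
[566.5 292.8] [850.42 491.53  76.  ] 21.70876216917337
```

View pics/s4.png

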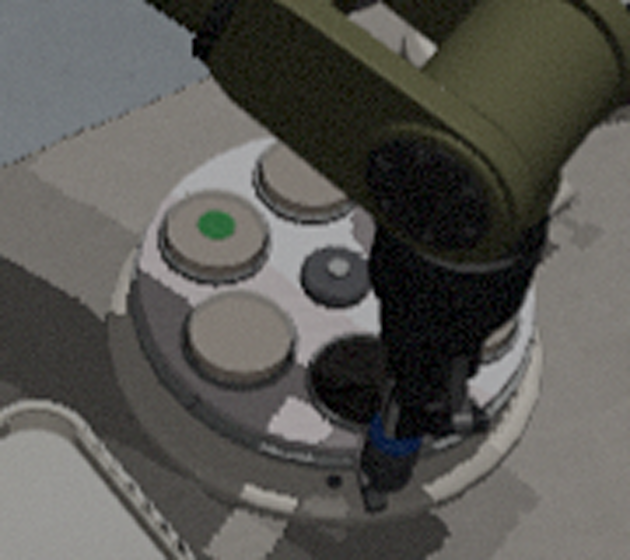

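View pics/c4.png

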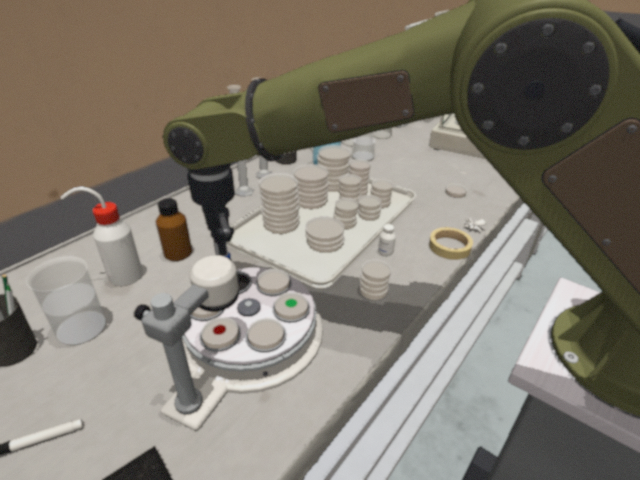

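The arc stayed steady at about 17 N. The scene view has the red dot at (219,330), just short of the head. Now I lift, check, and go round behind the housing to push its side until the pin drops.

Run:
```python
from h import *
from rig import bot
np.set_printoptions(precision=2,suppress=True,linewidth=200)
a=np.radians(54)
bot.servo_line(pt(a,120),q(A0+a),speed=60)
b=np.radians(27)
bot.servo_line(pt(b,120,127),q(A0+b),speed=150)
s=bot.read_state();print(s['clock'],s['ft_force'])
c=bot.read_camera('wrist');cv2.imwrite('pics/w5.png',c['image'])
Rt=rot(s['tool_rot']);M=c['mount'];c['attitude']=Rt@M[:3,:3];c['eye']=Rt@M[:3,3]+s['ee_pos']
for col,z in (('red',76),('green',76),('blue',97)):
    for ce,k in blobs(c['image'],col,60):
        p=onz(c,*ce,z);d=p[:2]-AX;print(col,ce,k,p,bydepth(c,*ce),'r',np.hypot(*d),'ang',np.degrees(np.arctan2(d[1],d[0])-A0))
```

```text
12.275 [ 0.37 -1.31 -1.04]
green [121.  370.8] [105 358  33  27 688] [494.06 328.15  76.  ] [492.74 328.14  74.79] r 74.34101859440193 ang -65.90391124475343
blue [285.8 179.4] [ 257  151   58   58 2603] [667.62 324.64  97.  ] [667.65 324.64  97.16] r 124.30063114337574 ang 53.80285732922477
```

View pics/w5.png

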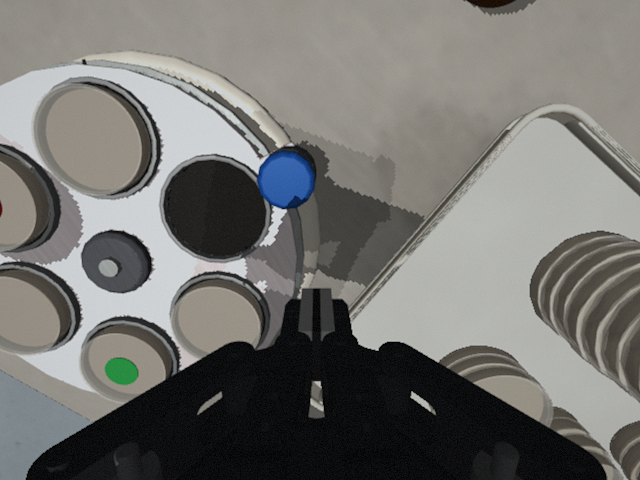

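The cap sits at 53.8° and 97 mm height (8 mm in, pin under the plate). The fingers are clear behind it.

Run:
```python
from h import *
from rig import bot
np.set_printoptions(precision=2,suppress=True,linewidth=200)
def P(i,z): a=np.radians(i);return pt(a,z,126),q(A0+a)
bot.servo_line(*P(27,70),speed=100)
bot.servo_line(*P(39,70),speed=60)
def tf():
    s=bot.read_state();p=np.array(s['ee_pos']);d=p[:2]-AX;an=np.arctan2(d[1],d[0]);f=np.array(s['ft_force'])
    return s,np.degrees(an-A0),p[2]-19,f@[-np.sin(an),np.cos(an),0],f
s,an,z,t0,f=tf();print('start',s['clock'],an,z,t0,f)
i=39
while i<52:
    i+=.8
    bot.servo_line(*P(i,70),speed=15)
    s,an,z,t,f=tf();print(round(i,1),round(s['clock'],2),'a',an.round(2),'z',z.round(1),'ft',round(t-t0,2),f)
    if t-t0<-5: print('loaded');break
c=bot.read_camera('wrist');s=bot.read_state();cv2.imwrite('pics/w6.png',c['image'])
Rt=rot(s['tool_rot']);M=c['mount'];c['attitude']=Rt@M[:3,:3];c['eye']=Rt@M[:3,3]+s['ee_pos']
for ce,k in blobs(c['image'],'blue',60):
    p=bydepth(c,*ce);d=p[:2]-AX;print(ce,k,p,'r',np.hypot(*d),'ang',np.degrees(np.arctan2(d[1],d[0])-A0))
```

```text
start 13.5667 38.95760351451187 70.30197338832673 -0.06863199614417695 [ 0.59 -0.55 -0.63]
39.8 13.83 a 39.77 z 70.2 ft -0.48 [-0.71 -0.15 -0.22]
40.6 14.1 a 40.62 z 70.0 ft 0.75 [-0.08  0.91 -0.08]
41.4 14.37 a 41.39 z 70.0 ft -0.3 [-0.22 -0.29  0.27]
42.2 14.63 a 42.28 z 70.0 ft -0.69 [-0.3  -0.71 -0.24]
43.0 14.9 a 43.05 z 70.0 ft -0.71 [-0.02 -0.93 -0.64]
43.8 15.17 a 43.83 z 70.0 ft -0.76 [-0.59 -0.6  -0.74]
44.6 15.43 a 44.64 z 70.0 ft 0.07 [ 0.68 -0.42 -0.53]
45.4 15.7 a 45.43 z 70.0 ft -0.45 [ 0.29 -0.78 -0.44]
46.2 15.97 a 46.23 z 69.9 ft 0.36 [0.24 0.19 0.18]
47.0 16.23 a 47.03 z 70.0 ft 0.23 [ 0.46 -0.08  0.21]
47.8 16.5 a 47.8 z 70.0 ft -1.06 [-0.18 -1.19 -0.16]
48.6 16.77 a 48.31 z 70.0 ft -6.78 [-3.87 -5.69  3.17]
loaded
[304.5 285.2] [ 266  248   79   75 4605] [672.71 340.38 104.  ] r 123.93128929277107 ang 61.442301589056164
```

View pics/w6.png

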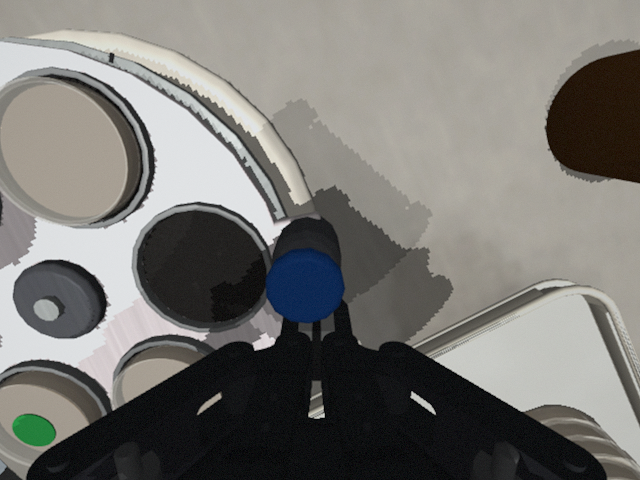

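The cap is now at 104 mm, the same reading as when it was out at the start, and the push met resistance at the lock. I back off, rise clear and verify from all three cameras.

Run:
```python
from h import *
from rig import bot
np.set_printoptions(precision=1,suppress=True,linewidth=200)
def P(i,z): a=np.radians(i);return pt(a,z,126),q(A0+a)
bot.servo_line(*P(38,70),speed=60)
bot.servo_line(*P(30,170),speed=120)
bot.servo_line(*P(0,190),speed=200)
bot.move_to([430,0,300],q(0.3))
s=bot.read_state();print(s['clock'],s['ft_force'])
for n in('side','scene'):
    c=bot.read_camera(n);im=c['image']
    x0,y0=(320,90) if n=='side' else (130,220)
    cv2.imwrite(f'pics/f_{n}.png',cv2.resize(im[y0:y0+200,x0:x0+250],None,fx=3,fy=3,interpolation=cv2.INTER_CUBIC))
    for col,z in (('red',76),('green',76),('blue',102)):
        for ce,k in blobs(im,col,40):
            p=onz(c,*ce,z);d=p[:2]-AX
            if np.hypot(*d)<160: print(n,col,ce,p,bydepth(c,*ce),'r',np.hypot(*d),'ang',np.degrees(np.arctan2(d[1],d[0])-A0))
print(bot.read_state()['clock'])
```

```text
20.8333 [ 0.4 -0.5 -0. ]
side green [380.3 196.6] [500.7 321.9  76. ] [500.  322.5  74.8] r 73.3981864896993 ang -58.818270938401284
side blue [440.3 248.6] [673.4 337.6 102. ] [674.3 336.5 104. ] r 125.36904239465647 ang 60.31385613035348
scene red [222.8 331. ] [534.2 443.8  76. ] [534.1 444.   76.2] r 73.14627619644125 ang 181.823948925111
scene green [290.8 299.4] [497.9 320.7  76. ] [498.3 320.3  75.5] r 76.21159478521308 ang -59.70451012937159
scene blue [215.9 252.1] [674.3 333.3 102. ] [671.5 335.2 104.5] r 127.50213277286095 ang 58.54235591835879
20.9333
```

View pics/f_side.png

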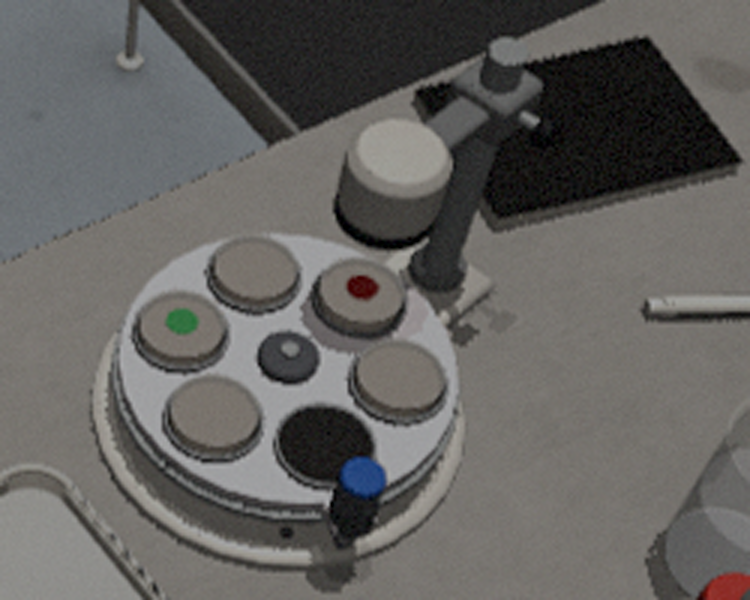

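View pics/f_scene.png

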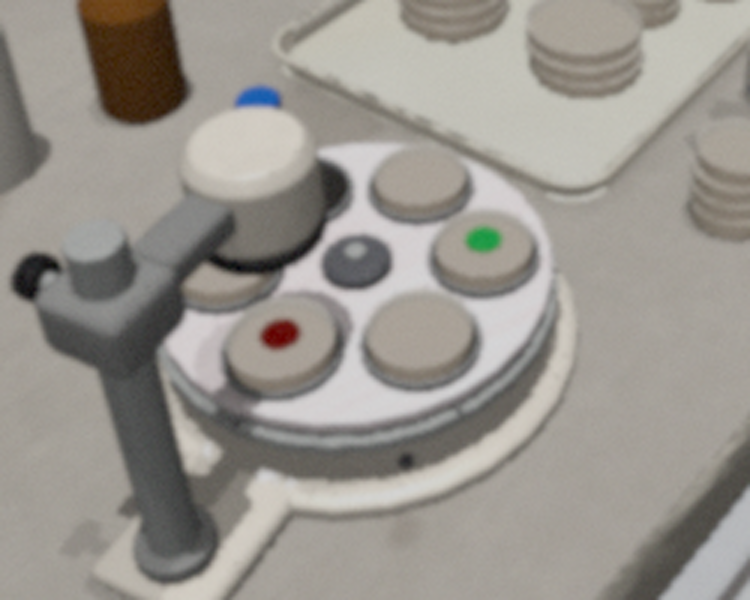

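The side view has the red dot under the head at crop (362,287) and the cap upright at crop (363,478). The scene view shows the same, with everything else in place, so I hand in.

Run:
```python
from rig import bot
print(bot.finish_job(),bot.read_state()['clock'])
```

```text
the job is handed in; nothing more can be done
the job is handed in; nothing more can be done
```

The red-dot dish is under the reading head, the plunger is back out in the next hole, and the job is handed in. The robot's clock was at about 21 s of the 48 allowed.

**What I did:** With the fingers closed, I pressed the plunger to its stop at about 17 N and turned the table anticlockwise by the cap to 54°. I let the plunger go just short of the hole, where it read 8 mm in. Then I pushed the side of the housing until the pin sprang out and the table resisted at about 7 N. I backed off and moved the arm clear.

**Last checks:**
- **Plunger:** the cap top read 104.0 and 104.5 mm from the two fixed cameras. They read 104.7 and 105.1 mm at the start with it fully out, so it is out within camera noise. The wrist camera read 104.0 mm, against 103.9 mm at the start.
- **Table angle:** the two cameras disagreed slightly on the cap's position, at 60.3° and 58.5°. In the second view the cap was partly hidden by the reading head. The green dish read about 60–61° from the same cameras.
- **Red dish:** its centre measured about 2.5 mm from the calculated read point, which fits the 1.5 mm nest play plus the 2 mm calibration.
- **Force and surroundings:** the force reading with the arm clear was about 0 N. The last pictures of the carousel area showed nothing else moved.

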